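# Shift a board carrier past its spring catch to the soldering end

### The arm

A 6-joint arm with a two-finger parallel gripper is mounted at the origin on a cart in front of the work surface, level with it; the furniture and walls round the work are solid. World frame = base frame: x ahead of the robot, y to its left, z up, the work surface at z = 0. Lengths are in m, angles in degrees, forces in N, time in s.
With the tool pointing down it reaches from about 0.25 to 0.725 m from the base axis. Payload 9.7 kg.
Tool frame: the origin (TCP) lies between the finger pads; the fingertips stand 19 mm ahead of it and the grasp point (between the pads) is the TCP; z points along the fingers, y is the line along which they close (so a half turn about z gives the same grasp; the last joint's range is limited). The gripper opens to 85 mm and grips with 20 to 120 N. Pads are 22 mm wide; open, the fingers measure 114 mm over their backs; the gripper's body (76 mm by 85 mm) begins 54 mm behind the grasp point. The pads swing forward as they close: fully open they stand 13 mm farther back than shut.
Start: joints at [-66.807, 4.979, 10.078, 95.1, 0, 90], TCP at [0.217, -0.506, 0.25] pointing down, gripper open.
Joint ranges: [-179.16, 179.16], [-48.56, 103.87], [-65.8, 70.77], [-126.05, 130.52], [-82.76, 87.17], [-180, 180]. Speed limits (degrees/s): [127.2, 127.2, 147.25, 180, 180, 180].

### API

Orientations are given as [roll, pitch, yaw] about the fixed x, y, z axes, in that order (R = Rz(yaw) Ry(pitch) Rx(roll)).
In Python, from workcell import telemetry, camera, calibration, workorder gives the robot as it stands.
- The arm moves only by the tool play_rows, never from a script. Its argument "increments" is a list of rows, each a list of 3 entries, a list of its own where there are three numbers: the shift along the tool's x, y, z in mm, then the turn, a rotation vector about the tool's x, y, z in degrees, then the closure, from 0 (fully open) to 1 (shut). In form: [[[x, y, z], [ax, ay, az], jaw], ...]. A call has 1 to 20 rows; each row is the pose to reach, as a shift and turn from the pose commanded when the call began, along the tool's axes at that moment; what a row does not reach only later rows make up. A row lasts 1/10 s, in which the tool goes at most 50 mm and 8.59 degrees, less where a joint would pass 70% of its speed; a pose out of reach is approached as far as the arm can. A call with a gripper value outside its range is refused whole. The fingers move at their own pace and stop on an object; "grip_force" is the grip in N (left out, the last holds). Time passes only in rows, so rows that repeat a pose let the fingers close. It gives the time, the measured TCP pose, the force, the opening and the grip force at its end, in the units of the state.
- telemetry.get_obs(): the state, without advancing time (a new reading comes with each control period).
- camera(name): name is "scene" or "top" or "wrist"; returns (picture, depth): 480x640x3 uint8, red, green, blue; 480x640 float32, m along the optical axis (not along the pixel's ray), 0 where there is no reading.
- calibration(name): a dict with "vertical_fov" (degrees; the focal length in pixels is half the picture's height over the tangent of half this angle, whatever the lens; pixels are square), "cx", "cy" (the principal point, pixels), "k1" (the pictures are not rectified: a ray, as slopes to the right and down, at radius r is drawn at 1 + k1 r^2 times it, then the intrinsics apply), "rvec" (rotation vector, rad) and "tvec" (3), from world to camera coordinates, as OpenCV has them; the wrist camera has in their place "hand_eye" (4x4, takes a point from camera to tool coordinates, whose origin is the TCP and whose axes are the flange's). Camera axes: x right, y down, z forward; pixel columns grow to the right and rows downward; lengths in m; the calibration is good to about 2 mm. A picture is of the moment at which its call begins: read the wrist's pose just before it. calibration takes no time and is no camera call.
- workorder.job_done(): hands the job in; it is judged then, once.
The state is a dict: "time": time; "q": joint angles; "qd": joint speeds; "joint_efforts": joint torques, N m; "ee_pos": TCP position; "tcp_rot": TCP orientation; "wrist_force": force on the tool from outside, world axes, zero at the start; "torque": the same for the moment, N m; "opening": finger opening in m; "grasp_force": force on a finger pad.
Only numpy, scipy, OpenCV 4.12 (cv2) and the standard library are available. Lean on these libraries where they do the work, as an engineer would, in place of code of your own. Each camera call takes 0.05 s, during which the arm holds its last target. There are 200 camera calls.

### The job

The circuit board waits in a sliding carrier that a spring catch locks at the left end of its track. Press the catch's release bar down with the fingertips and, while holding it down, push the carrier to the right so that it slides over the catch, then push it home to the right-hand end until the catch springs up again and locks it there, and come clear. It is all pressing and pushing, nothing needs gripping: leave the board lying in its nest without touching it, and do not disturb the tools beside the shuttle.

Things in the scene. Friction and masses are not known exactly. Their poses are not given: they have to be found in the camera images.
- shuttle: bed of the board shuttle, fixed to the bench: grey plate 160 x 304 x 10 mm with two guide rods and an aluminium end block (top 52 mm above the bench) at each end. Origin on the bench under the middle of the track; +x points away from the robot, +y to the left along the track. The carrier slides along its -y (to the right)
- carrier (a joint): how far the carrier has slid right, m: 0 at the start (locked, 2.5 mm play), 0.090 at the right end where the catch pops into a second notch (2.5 mm play, hard stop at 0.0915). Friction 1.5 N. Carrier: grey plate 112 x 165 mm, top 50 mm above the bench, carrying the board; a raised hand block runs along its front edge, cut away at the left, where the release bar shows
- push_face (a point): on the carrier, centre of the left end face of the hand block (block 36 mm in x, 97.5 mm in y, from 44 to 72 mm above the bench): the face to push on, 36 mm wide and 28 mm tall, square to the track, this point 54 mm above the bench
- catch (a joint): how far the spring catch is pressed down, m: 0 up (locking), 0.009 fully down. Spring 3.2 N at the top, 6.8 N at the bottom. The pin is clear of the carrier from 0.006 on; once the carrier has slid about 5 mm it keeps the pin down itself (at 0.006) until the second notch
- bar_top (a point): on the top face of the catch's steel release bar, middle of the part exposed at the start, 40 mm above the bench when up. Bar 24 mm wide (x of the shuttle), along y in front of the carrier from 30 mm left of this point to 78 mm right, passing 4 mm under the hand block, whose left end face starts 30 mm right of this point
- board: the circuit board lying loose in the carrier's nest, 64 x 100 x 10 mm, origin at the centre of its underside, 56 mm above the bench; not to be touched or lifted
- nest (a point): centre of the board's nest on the carrier, at the board's underside (56 mm above the bench)
- tweezers: tweezers lying on the bench in front of the shuttle, 16 x 122 x 9 mm, origin at the centre of the underside; leave alone
- spudger: thin plastic prying stick in front of the shuttle, 8 x 117 x 6 mm, origin at the centre of the underside; leave alone
- cutters: side cutters behind the shuttle, 41 x 120 x 10 mm, origin at the centre of the underside; leave alone
- loupe: black eye loupe behind the shuttle, 34 x 34 x 30 mm, origin at the centre of the underside; leave alone
- brush: flat black brush at the left, 23 x 148 x 8 mm, origin at the underside; leave alone

How it is judged (in metres and radians):
On the way:
1. the fingers hold the release bar down while the carrier slides over the catch's pin (value of joint catch above 0.0055 m and contact force between the fingers and catch above 0.5 N and value of joint carrier between 0.005 and 0.08 m), for 0.02 s.
At the end, for the whole second after the job is handed in: the carrier stands at the right end (slid at least 86.5 mm), the catch has sprung up to within 1.5 mm of its top and locks it, and the board lies still in its nest, within 5 mm (value of joint carrier above 0.0865 m and value of joint catch below 0.0015 m and distance between board and nest below 0.005 m and linear speed of board below 0.02 m/s); the robot touches nothing.
It fails at once if the board is lifted or shaken out of its nest (distance between board and nest above 0.008 m).
It fails at once if the board is touched by the robot (contact force between any of the fingers, the arm and board above 0.5 N).
It fails at once if one of the tools beside the shuttle (tweezers, prying stick, cutters, loupe, brush) is moved more than 15 mm (distance of any of tweezers, spudger, cutters, loupe, brush from where it was at the start of the episode above 0.015 m).
It also fails if it takes over 35 s, if anything falls off the work surface, if the arm or the gripper's body presses on something with over 40 N, if the wrist force passes 120 N, or if a joint passes its speed limit or range.

## Working session

There is one attempt and no reset: what is moved stays moved. The work goes in short steps, Python scripts to look and compute and a tool call to move; the robot and the scene stay as the last step left them, time stands still between calls to the robot, and variables do not carry over. Pictures are saved under pics/ and viewed, at most 10 in all, crops included, and the job is handed in when it is done.

Besides the shell and the picture viewer there is one more tool, called after "Emit:" in YAML: its name, and indented under it one key for each argument. play_rows: Moves the arm, as the interface text tells. Its arguments: {"type":"object","properties":{"increments":{"type":"array"},"grip_force":{"type":"number"}},"required":["increments"]}

```bash
mkdir -p pics; cat > h.py <<'E'
import numpy as np, cv2
from workcell import telemetry, camera, calibration, workorder
from scipy.spatial.transform import Rotation as R
def world(name,d,px):
    c=calibration(name); f=240/np.tan(np.radians(c["vertical_fov"]/2))
    out=[]
    for u,v in px:
        K=np.array([[f,0,c["cx"]],[0,f,c["cy"]],[0,0,1]])
        s=cv2.undistortPoints(np.array([[[u,v]]],float),K,np.array([c["k1"],0,0,0,0.]))[0,0]
        w=d[int(v)-1:int(v)+2,int(u)-1:int(u)+2]; z=np.median(w[w>0]) if (w>0).any() else np.nan
        p=np.array([s[0]*z,s[1]*z,z])
        out.append(R.from_rotvec(np.ravel(c["rvec"])).inv().apply(p-np.ravel(c["tvec"])))
    return np.array(out)
E
python3 - <<'E'
from h import *
for n in("scene","top"):
    p,d=camera(n); cv2.imwrite(f"pics/{n}.png",p[:,:,::-1]); np.save(n+".npy",d); print(calibration(n))
print(telemetry.get_obs())
E
```

```text
{'vertical_fov': 53.780561936712914, 'cx': 322.50422096072776, 'cy': 232.7180402534261, 'k1': 0.02972000031302238, 'rvec': array([ 1.04672941, -2.12131137,  1.31110105]), 'tvec': array([0.49630764, 0.21558147, 0.57768352])}
{'vertical_fov': 42.489220151467975, 'cx': 318.91434969482276, 'cy': 236.34732282694338, 'k1': -0.18946807569174157, 'rvec': array([ 2.15315476, -2.11823373,  0.20756102]), 'tvec': array([0.14875669, 0.56263778, 0.99175218])}
{'time': 0.1, 'q': array([-6.68057254e+01,  5.00900022e+00,  1.00382152e+01,  9.51000192e+01,
        1.63238773e-03,  9.00009348e+01]), 'qd': array([-0.00289368, -0.02536468,  0.15449604,  0.13094153, -0.03628732,
       -0.05488205]), 'joint_efforts': array([ 1.47082548e-03, -5.21560693e+01,  4.65653121e+01,  1.60234049e-02,
        4.62129321e-05,  6.10194519e-06]), 'ee_pos': array([ 0.21655001, -0.50536925,  0.24963689]), 'tcp_rot': array([-1.79929196e+02, -1.63123129e-03,  2.31933378e+01]), 'wrist_force': array([0.76555502, 0.46978812, 0.26846575]), 'torque': array([-0.02327264, -0.00146852,  0.02333094]), 'grasp_force': 0.0, 'opening': 0.08538595122306754}
```

View pics/top.png

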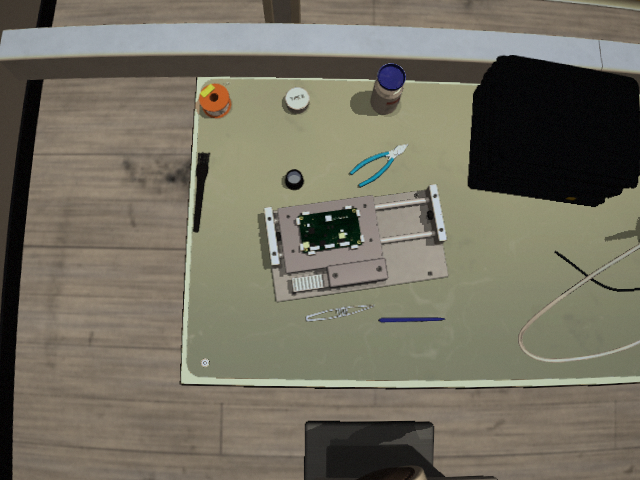

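View pics/scene.png

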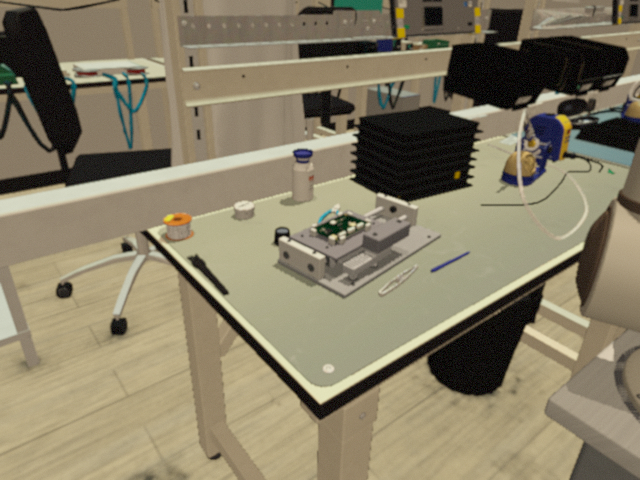

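The top view shows the shuttle, with the ribbed bar around (308,283) and the hand block at (328–386, 260–286). The board is at (330,230), the tweezers at (340,313) and the spudger at (411,320). I'll enlarge this area.

```bash
python3 - <<'E'
import cv2
p=cv2.imread("pics/top.png")[175:335,250:460]
cv2.imwrite("pics/top2.png",cv2.resize(p,None,fx=3.75,fy=3.75,interpolation=cv2.INTER_CUBIC))
E
```

```text
(no output)
```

View pics/top2.png

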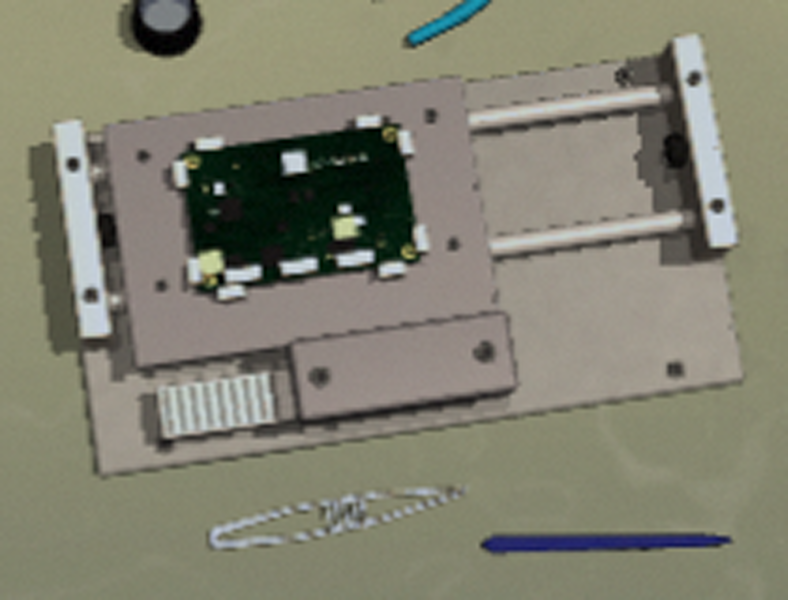

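The crop shows the bar's left end at about (160,411), the block's left top edge from (290,345) to (298,420) and its right edge from (507,312) to (516,385).

```bash
python3 - <<'E'
from h import *
d=np.load("top.npy")
pts=dict(barL1=(160,388),barL2=(165,434),ribR1=(268,376),ribR2=(273,420),mid=(215,405),bTL=(294,348),bBL=(301,412),bTR=(505,316),bBR=(512,383),plBL=(102,470),plBR=(738,380),plTL=(110,135),plateCar=(140,340),ebR=(705,120),twz=(340,505),spL=(490,545),spR=(725,540))
px=[(250+x/3.75,175+y/3.75) for x,y in pts.values()]
W=world("top",d,px)
for k,w in zip(pts,W): print(k,w.round(4))
a=W[1-1+5]-W[7]; print(np.degrees(np.arctan2(-a[0],a[1])), )
a=W[9]-W[10]; print(np.degrees(np.arctan2(-a[0],a[1])))
E
```

```text
barL1 [0.489  0.2008 0.0399]
barL2 [0.4682 0.1981 0.0427]
ribR1 [0.4952 0.1525 0.041 ]
ribR2 [0.4756 0.15   0.0391]
mid [0.4817 0.1761 0.0414]
bTL [0.5039 0.1421 0.0733]
bBL [0.476  0.1387 0.0731]
bTR [0.5197 0.0496 0.0716]
bBR [0.49   0.0468 0.0729]
plBL [0.454  0.2275 0.0097]
plBR [ 0.5005 -0.0686  0.0059]
plTL [0.6025 0.2257 0.0496]
plateCar [0.509  0.2099 0.0517]
ebR [ 0.614  -0.045   0.0534]
twz [0.4398 0.118  0.0085]
spL [0.4224 0.0487 0.0077]
spR [ 0.4255 -0.0611  0.0073]
9.710838648348515
8.914128160213371
```

Emit:
play_rows:
  increments:
    - [[40,-40,0],[0,0,0],0.5]
    - [[80,-80,0],[0,0,0],1]
    - [[120,-120,0],[0,0,0],1]
    - [[150,-150,0],[0,0,0],1]

```text
time: 0.5
ee_pos: [0.291, -0.3181, 0.2498]
tcp_rot: [-180.0, 0.0, 23.1]
wrist_force: [0.9, -0.1, 0.3]
opening: 0.0279
grasp_force: 0.0
```

```bash
python3 -c "
from h import *
o=telemetry.get_obs()
for k in('time','q','ee_pos','tcp_rot','opening'):print(k,o[k])"
```

```text
time 0.5
q [-4.75532049e+01 -1.11509113e+01 -5.39181736e+00  9.57869579e+01
  5.79692874e-03  1.09303602e+02]
ee_pos [ 0.2909814  -0.31810321  0.24984635]
tcp_rot [-1.79971786e+02  3.74005329e-03  2.31431927e+01]
opening 0.02790187710095599
```

Emit:
play_rows:
  increments:
    - [[18,-18.5,0],[0,0,-8.3],1]
    - [[36,-37,0],[0,0,-16.6],1]
    - [[54,-56,0],[0,0,-25],1]
    - [[72,-74,0],[0,0,-33],1]
    - [[91,-93,0],[0,0,-41.5],1]
    - [[109,-111,0],[0,0,-50],1]
    - [[127,-130,0],[0,0,-58],1]
    - [[145,-148,0],[0,0,-66],1]
    - [[163,-167,0],[0,0,-74.5],1]
    - [[181,-185,0],[0,0,-83],1]
    - [[199,-204,0],[0,0,-91],1]
    - [[217,-222,0],[0,0,-99.5],1]
    - [[235,-241,0],[0,0,-108],1]
    - [[254,-260,0],[0,0,-116],1]
    - [[272,-278,10],[0,0,-124.5],1]
    - [[290,-297,20],[0,0,-133],1]
    - [[308,-315,35],[0,0,-141],1]
    - [[326,-334,50],[0,0,-149],1]
    - [[344,-352,65],[0,0,-157.5],1]
    - [[362,-371,80],[0,0,-166],1]

```text
time: 2.5
ee_pos: [0.4776, 0.1647, 0.1693]
tcp_rot: [-180.0, -0.0, -170.5]
wrist_force: [0.0, 0.4, -0.3]
opening: -0.0001
grasp_force: 0.0
```

Emit:
play_rows:
  increments:
    - [[0,0,20],[0,0,0],1]
    - [[0,0,40],[0,0,0],1]
    - [[0,0,40],[0,0,0],1]
    - [[0,0,40],[0,0,0],1]

```text
time: 2.9
ee_pos: [0.4773, 0.1636, 0.1304]
tcp_rot: [-180.0, -0.0, -170.8]
wrist_force: [0.7, 0.3, 0.7]
opening: 0.0002
grasp_force: 0.0
```

```bash
python3 - <<'E'
from h import *
o=telemetry.get_obs()
for k in('time','q','ee_pos','tcp_rot','opening','wrist_force'):print(k,o[k])
for n in("wrist","top"):
    p,d=camera(n); p=p[:,:,::-1]
    if n=="top": p=cv2.resize(p[175:335,250:460],None,fx=3.75,fy=3.75,interpolation=cv2.INTER_CUBIC)
    else: np.save("w.npy",d)
    cv2.imwrite(f"pics/{n}_b.png",p)
print(calibration("wrist"))
E
```

```text
time 2.9
q [ 1.89189409e+01 -1.86951080e+00 -1.01647571e+01  8.17482578e+01
  1.93024929e-03  9.73075875e+00]
ee_pos [0.47730355 0.16360331 0.13044942]
tcp_rot [-1.79994549e+02 -4.32045234e-02 -1.70811821e+02]
opening 0.0002456547353005411
wrist_force [0.72103944 0.32133297 0.72993895]
{'vertical_fov': 67.67756739978677, 'cx': 319.84870414020446, 'cy': 234.25713999205723, 'k1': -0.07094167751191263, 'hand_eye': array([[-4.83239486e-04, -9.59040667e-01, -2.83268010e-01,
         7.25400261e-02],
       [ 9.99999719e-01, -3.01106134e-04, -6.86510005e-04,
         7.81662657e-04],
       [ 5.73097278e-04, -2.83268262e-01,  9.59040543e-01,
        -1.22900838e-01],
       [ 0.00000000e+00,  0.00000000e+00,  0.00000000e+00,
         1.00000000e+00]])}
```

View pics/wrist_b.png

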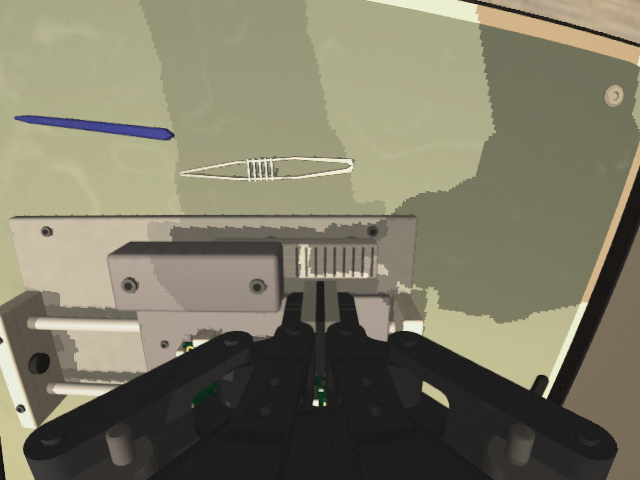

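The wrist view shows the bar at u 283–377, v 240–278, and the block's left edge at u≈282. The bed edge is level in the image, so yaw is good. I'll measure both.

```bash
python3 - <<'E'
from h import *
d=np.load("w.npy"); c=calibration("wrist"); f=240/np.tan(np.radians(c["vertical_fov"]/2))
K=np.array([[f,0,c["cx"]],[0,f,c["cy"]],[0,0,1]]); o=telemetry.get_obs()
Rt=R.from_euler("xyz",o["tcp_rot"],degrees=True)
def tool(u,v):
    s=cv2.undistortPoints(np.array([[[u,v]]],float),K,np.array([c["k1"],0,0,0,0.]))[0,0]
    z=np.median(d[v-1:v+2,u-1:u+2]); return (c["hand_eye"]@[s[0]*z,s[1]*z,z,1])[:3]
for n,u,v in [("barLtop",375,243),("barLbot",375,275),("ribR top",303,246),("ribRbot",303,274),("blockTL",278,246),("blockL2",281,305),("blockRT",118,250),("bedL",410,219),("bedR",20,219),("plateEdge",370,299)]:
    t=tool(u,v); print(n,"tool",(t*1000).round(1),"world",(Rt.apply(t)+o["ee_pos"]).round(4))
E
```

```text
barLtop tool [ 2.6 35.8 94.2] world [0.4698 0.1987 0.0374]
barLbot tool [-18.4  36.4  91.6] world [0.4904 0.2026 0.04  ]
ribR top tool [  1.5 -10.   91.5] world [0.4782 0.1536 0.0401]
ribRbot tool [-17.3 -10.2  90.9] world [0.4969 0.1564 0.0406]
blockTL tool [  6.4 -24.   76.7] world [0.4756 0.1391 0.0548]
blockL2 tool [-34.5 -24.   81.2] world [0.516  0.1455 0.0504]
blockRT tool [   7.4 -114.7   65.9] world [0.489  0.0494 0.0655]
bedL tool [ 11.5  64.3 121.8] world [0.4565 0.2255 0.0097]
bedR tool [  12.2 -223.   121.9] world [ 0.5017 -0.0583  0.0096]
plateEdge tool [-30.6  32.3  81.7] world [0.5031 0.2005 0.0499]
```

View pics/top_b.png

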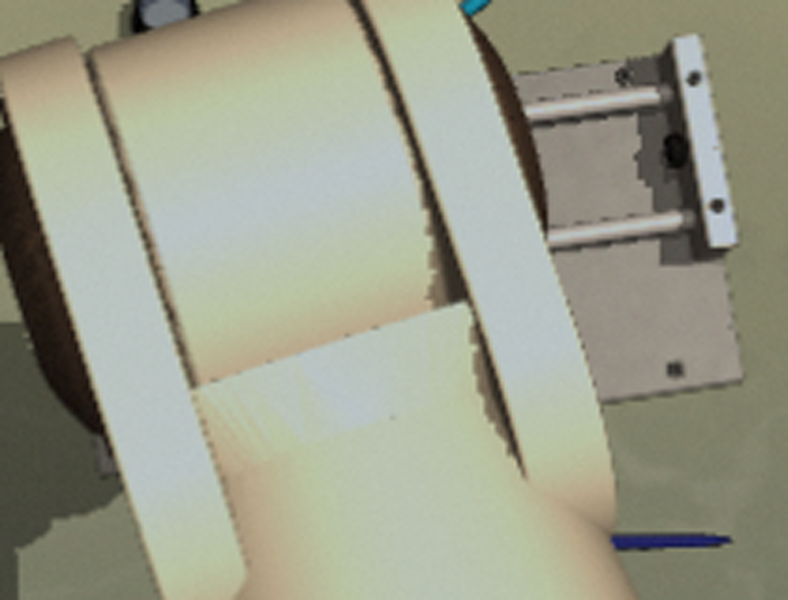

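Emit:
play_rows:
  increments:
    - [[-8,8,0],[0,0,0],1]
    - [[-8,8,30],[0,0,0],1]
    - [[-8,8,50],[0,0,0],1]
    - [[-8,8,62],[0,0,0],1]
    - [[-8,8,68],[0,0,0],1]
    - [[-8,8,72],[0,0,0],1]
    - [[-8,8,75],[0,0,0],1]
    - [[-8,8,75],[0,0,0],1]
    - [[-8,8,75],[0,0,0],1]

```text
time: 3.9
ee_pos: [0.4845, 0.1731, 0.0562]
tcp_rot: [180.0, 0.1, -170.8]
wrist_force: [-1.1, 0.4, 3.0]
opening: -0.0
grasp_force: 1.8
```

Emit:
play_rows:
  increments:
    - [[0,0,2],[0,0,0],1]
    - [[0,0,4],[0,0,0],1]
    - [[0,0,5],[0,0,0],1]
    - [[0,0,5],[0,0,0],1]
    - [[0,0,5],[0,0,0],1]

```text
time: 4.4
ee_pos: [0.4845, 0.1731, 0.0506]
tcp_rot: [180.0, 0.1, -170.8]
wrist_force: [-1.4, 2.8, 5.2]
opening: -0.0
grasp_force: 2.9
```

Emit:
play_rows:
  increments:
    - [[0,-4,0],[0,0,0],1]
    - [[0,-8,0],[0,0,0],1]
    - [[0,-12,0],[0,0,0],1]
    - [[0,-14,0],[0,0,0],1]
    - [[0,-16,0],[0,0,0],1]
    - [[0,-18,0],[0,0,0],1]
    - [[0,-20,0],[0,0,0],1]
    - [[0,-22,0],[0,0,0],1]
    - [[0,-24,0],[0,0,0],1]
    - [[0,-26,0],[0,0,0],1]
    - [[0,-28,0],[0,0,0],1]
    - [[0,-30,0],[0,0,0],1]
    - [[0,-32,0],[0,0,0],1]
    - [[0,-32,0],[0,0,0],1]

```text
time: 5.8
ee_pos: [0.4898, 0.1419, 0.0508]
tcp_rot: [179.9, 0.1, -170.8]
wrist_force: [-1.3, 3.7, 5.9]
opening: 0.0002
grasp_force: 3.2
```

```bash
python3 - <<'E'
from h import *
p,d=camera("wrist"); cv2.imwrite("pics/wrist_c.png",p[:,:,::-1])
E
```

```text
(no output)
```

View pics/wrist_c.png

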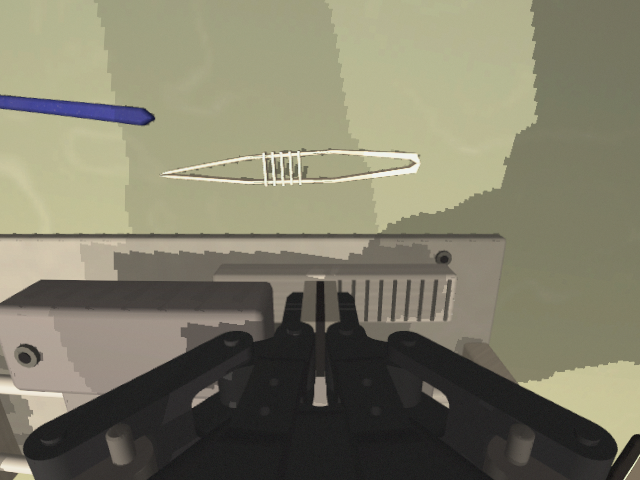

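The block's left face at u≈272 is 17 mm right of the TCP, so the carrier has slid about 16 mm with the bar held down. I'll push a little further, then lift the tips to about 50 mm height and continue against the face.

Emit:
play_rows:
  increments:
    - [[0,-2,0],[0,0,0],1]
    - [[0,-4,0],[0,0,0],1]
    - [[0,-6,0],[0,0,0],1]
    - [[0,-8,0],[0,0,0],1]
    - [[0,-8,0],[0,0,0],1]
    - [[0,-6,-3],[0,0,0],1]
    - [[0,-5,-9],[0,0,0],1]
    - [[0,-5,-16],[0,0,0],1]
    - [[0,-5,-18],[0,0,0],1]
    - [[0,-8,-18],[0,0,0],1]
    - [[0,-11,-18],[0,0,0],1]
    - [[0,-14,-18],[0,0,0],1]
    - [[0,-17,-18],[0,0,0],1]
    - [[0,-20,-18],[0,0,0],1]
    - [[0,-23,-18],[0,0,0],1]
    - [[0,-26,-18],[0,0,0],1]
    - [[0,-29,-18],[0,0,0],1]
    - [[0,-32,-18],[0,0,0],1]
    - [[0,-35,-18],[0,0,0],1]
    - [[0,-38,-18],[0,0,0],1]

```text
time: 7.85
ee_pos: [0.4952, 0.1035, 0.0681]
tcp_rot: [180.0, -0.0, -170.8]
wrist_force: [-0.3, 3.9, -3.2]
opening: 0.0001
grasp_force: 2.1
```

Emit:
play_rows:
  increments:
    - [[0,-3,0],[0,0,0],1]
    - [[0,-6,0],[0,0,0],1]
    - [[0,-9,0],[0,0,0],1]
    - [[0,-12,0],[0,0,0],1]
    - [[0,-15,0],[0,0,0],1]
    - [[0,-18,0],[0,0,0],1]
    - [[0,-21,0],[0,0,0],1]
    - [[0,-23,0],[0,0,0],1]
    - [[0,-25,0],[0,0,0],1]
    - [[0,-27,0],[0,0,0],1]
    - [[0,-29,0],[0,0,0],1]
    - [[0,-31,0],[0,0,0],1]
    - [[0,-31,0],[0,0,0],1]

```text
time: 9.15
ee_pos: [0.5005, 0.0728, 0.0684]
tcp_rot: [-180.0, 0.0, -170.8]
wrist_force: [-1.6, 1.4, -0.6]
opening: 0.0003
grasp_force: 0.9
```

Emit:
play_rows:
  increments:
    - [[0,-1,0],[0,0,0],1]
    - [[0,-2,0],[0,0,0],1]
    - [[0,-3,0],[0,0,0],1]
    - [[0,-3,0],[0,0,0],1]

```text
time: 9.55
ee_pos: [0.501, 0.0701, 0.0685]
tcp_rot: [-180.0, 0.0, -170.8]
wrist_force: [-1.7, 2.6, -1.1]
opening: -0.0002
grasp_force: 1.3
```

Emit:
play_rows:
  increments:
    - [[0,-1,0],[0,0,0],1]
    - [[0,-2,0],[0,0,0],1]
    - [[0,-2,0],[0,0,0],1]

```text
time: 9.85
ee_pos: [0.5013, 0.0679, 0.0685]
tcp_rot: [-180.0, 0.0, -170.8]
wrist_force: [0.2, -0.0, 0.6]
opening: 0.0001
grasp_force: 0.1
```

Emit:
play_rows:
  increments:
    - [[0,-1,0],[0,0,0],1]
    - [[0,-1,0],[0,0,0],1]

```text
time: 10.05
ee_pos: [0.5014, 0.0671, 0.0684]
tcp_rot: [-180.0, 0.0, -170.8]
wrist_force: [-0.3, 0.9, -0.0]
opening: 0.0002
grasp_force: 0.2
```

Emit:
play_rows:
  increments:
    - [[0,-1,0],[0,0,0],1]
    - [[0,-1,0],[0,0,0],1]

```text
time: 10.25
ee_pos: [0.5016, 0.0662, 0.0684]
tcp_rot: [-180.0, 0.0, -170.8]
wrist_force: [0.6, 1.1, 0.5]
opening: -0.0001
grasp_force: 0.3
```

```bash
python3 - <<'E'
from h import *
p,d=camera("wrist"); cv2.imwrite("pics/wrist_d.png",p[:,:,::-1])
E
```

```text
(no output)
```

View pics/wrist_d.png

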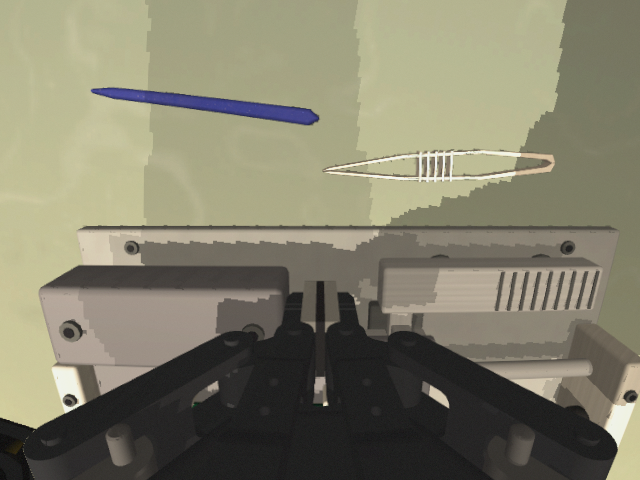

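The carrier plate's right edge is close to the right-hand end block, and the bar (380–600, 262–310) is clear of the fingers. I'll use depth to check the bar height and the block position.

```bash
cat >> h.py <<'E'
def wr(pts):
    o=telemetry.get_obs(); p,d=camera("wrist"); c=calibration("wrist"); f=240/np.tan(np.radians(c["vertical_fov"]/2))
    K=np.array([[f,0,c["cx"]],[0,f,c["cy"]],[0,0,1]]); Rt=R.from_euler("xyz",o["tcp_rot"],degrees=True)
    for u,v in pts:
        s=cv2.undistortPoints(np.array([[[u,v]]],float),K,np.array([c["k1"],0,0,0,0.]))[0,0]
        w=d[v-2:v+3,u-2:u+3]; z=np.median(w[w>0]); t=(c["hand_eye"]@[s[0]*z,s[1]*z,z,1])[:3]
        print((u,v),(t*1000).round(1),(Rt.apply(t)+o["ee_pos"]).round(4))
    return p
E
python3 - <<'E'
from h import *
wr([(430,285),(390,290),(460,290),(180,240),(285,300),(280,300),(60,310),(50,300),(120,310),(595,290)])
E
```

```text
(430, 285) [ 2.9 52.1 29.3] [0.4904 0.1171 0.0391]
(390, 290) [ 0.4 33.4 29.4] [0.4958 0.0991 0.0389]
(460, 290) [ 0.2 66.6 29.2] [0.4907 0.1319 0.0391]
(180, 240) [ 15.6 -74.7  59.1] [ 0.4981 -0.01    0.0093]
(285, 300) [  7.6 -13.1   5.2] [0.4961 0.052  0.0632]
(280, 300) [ 11.2 -14.2  -2. ] [0.4927 0.0504 0.0704]
(60, 310) [   6.2 -101.    -3. ] [ 0.5115 -0.0345  0.0713]
(50, 300) [  10.4 -104.4   -2.8] [ 0.5079 -0.0385  0.0712]
(120, 310) [  6.8 -76.   -2.9] [ 0.5069 -0.0099  0.0713]
(595, 290) [ -0.8 135.1  29.2] [0.4808 0.1997 0.0392]
```

The bar is back at about 39–40 mm height, so the catch has sprung up. I'll back off and lift clear.

Emit:
play_rows:
  increments:
    - [[0,3,0],[0,0,0],1]
    - [[0,6,0],[0,0,0],1]
    - [[0,8,-15],[0,0,0],1]
    - [[0,8,-45],[0,0,0],1]
    - [[0,8,-80],[0,0,0],1]
    - [[0,8,-110],[0,0,0],1]
    - [[0,8,-110],[0,0,0],1]
    - [[0,8,-110],[0,0,0],1]

```text
time: 11.15
ee_pos: [0.5005, 0.0744, 0.1796]
tcp_rot: [-180.0, 0.1, -170.8]
wrist_force: [0.4, -0.6, -0.7]
opening: -0.0002
grasp_force: 0.0
```

```bash
python3 - <<'E'
from h import *
p,d=camera("wrist"); cv2.imwrite("pics/wrist_e.png",p[:,:,::-1])
E
```

```text
(no output)
```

View pics/wrist_e.png

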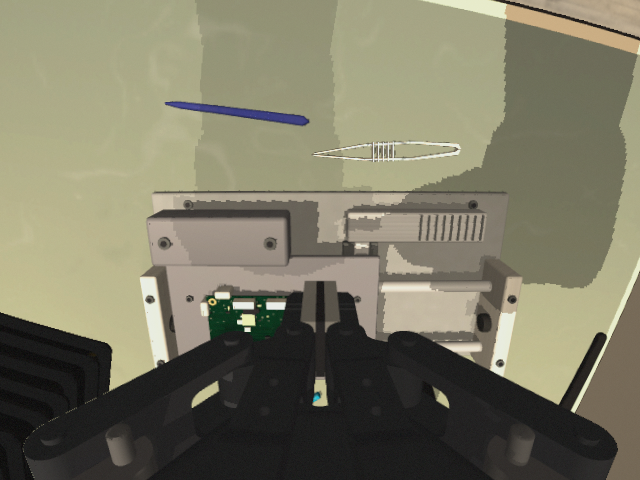

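The carrier is at the right end, the board is in its nest and the tools are unmoved. I'll make one last height and position check.

```bash
python3 - <<'E'
from h import *
wr([(400,228),(450,228),(370,228),(350,204),(284,218),(220,240),(485,228),(187,300),(350,300)])
E
```

```text
(400, 228) [  0.   61.7 139.5] [0.4902 0.1352 0.039 ]
(450, 228) [  0.2 100.3 138.9] [0.4839 0.1732 0.0396]
(370, 228) [1.000e-01 3.870e+01 1.391e+02] [0.4938 0.1125 0.0394]
(350, 204) [ 12.5  25.6 169.3] [0.4837 0.0976 0.0092]
(284, 218) [ 14.6 -23.6 112.1] [0.4895 0.0486 0.0664]
(220, 240) [  0.5 -67.1 107.4] [0.5104 0.008  0.0711]
(485, 228) [1.000e-01 1.280e+02 1.393e+02] [0.4796 0.2006 0.0392]
(187, 300) [ -54.9 -103.2  127.3] [ 0.5708 -0.0188  0.0512]
(350, 300) [ 7.3 12.7  5.7] [0.4909 0.0856 0.1728]
```

```bash
python3 -c "
from workcell import workorder
print(workorder.job_done())"
```

```text
the job is handed in; nothing more can be done
None
```

The job is handed in (no verdict came back): I held the release bar down, pushed the carrier about 90 mm to the right end where the catch sprang up again, then came clear, with the board still in its nest and the tools beside the shuttle undisturbed.

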